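# Shut the button jar and hold it up for its price label

### The job

One of the two clip-top jars of buttons on the wooden riser has been left open: swing its lid shut and press it firmly down, fully home on its seal, so that no buttons fall out. Then lift that jar straight up off the riser, upright, by its body, and finish while still holding it level and still about 12 cm above the riser, so that a colleague can stick the price label under its base; leave the other jar and the mug as they stand.

Things in the scene. Friction and masses are not known exactly. Their poses are not given: they have to be found in the camera images.
- open_jar: glass jar of buttons, brown paper band, white lid ajar on an orange seal; about 0.5 kg. Origin: centre of its underside; z up its axis. Round body 68 mm wide, 8 to 59 mm up, neck to 79 mm, 92 mm high when shut. Lid hinge at its back: line along y, 35 mm to +x of the axis, 80 mm up. Grasp the body about 50 mm up, fingers on its +y and -y sides; the wire clip at its front is no obstacle
- open_jar_lid (a joint): angle of the open jar's lid in rad: 0 = fully shut on the seal, grows as it opens, upward and back; starts between 0.3 and 0.75. The hinge is stiff: the lid stays where it is left and turns under 1 to 2 N pressed down on its middle (slowly, or the jar rocks)
- lid_top (a point): centre of the top of the open jar's lid; it moves with the lid and has the jar's axes when the lid is shut (then 92 mm above the jar's underside, on the jar's axis). The lid is a white disc, 62 mm in diameter and 12 mm thick; its free front edge is 65 mm from the hinge line
- shut_jar: second jar of the same kind and size, lid shut (does not move); a bystander. Origin: centre of its underside
- riser: low wooden plank riser on two battens, fixed to the table, 130 x 250 mm (x, y), 20 mm high, on which both jars stand, 110 to 160 mm apart. Origin: centre of its underside, at table height; z up
- mug: white mug, 83 mm high, 74 mm in diameter with a handle, a bystander on the table. Origin: under its middle, on the table

How it is judged:
By the outcome, as a careful person would: the job done as asked, in the order asked, and still so for the second after the job is handed in, while the arm keeps its last pose, push and grip.
It also fails if it takes over 48 s, if anything falls off the work surface, if the arm or the gripper's body presses on something with over 40 N, if the wrist force passes 120 N, or if a joint passes its speed limit or range.

### The arm

A 6-joint arm with a two-finger parallel gripper is mounted at the origin on a cart in front of the work surface, level with it; the furniture and walls round the work are solid. World frame = base frame: x ahead of the robot, y to its left, z up, the work surface at z = 0. Lengths are in m, angles in rad, forces in N, time in s.
With the tool pointing down it reaches from about 0.375 to 0.925 m from the base axis. Payload 5.7 kg.
Tool frame: the origin (TCP) lies on the mounting face of the last link; the fingertips stand 182 mm ahead of it and the grasp point (between the pads) lies 163 mm ahead of it; z points along the fingers, y is the line along which they close (so a half turn about z gives the same grasp; the last joint's range is limited). The gripper opens to 88 mm and grips with 3 to 60 N. Pads are 20 mm wide; open, the fingers measure 115 mm over their backs; the gripper's body (75 mm by 178 mm) begins 61 mm behind the grasp point.
Start: joints at [1.058, 0.359, 1.51, -0, 1.272, -0.115], TCP at [0.232, 0.553, 0.405] pointing down, gripper open.
Joint ranges: [-2.97, 2.97], [-1.01, 2.36], [0.21, 2.38], [-0.96, 4.11], [0.2, 2.71], [-2.98, 2.98]. Speed limits (rad/s): [2.39, 2.39, 3.14, 3.14, 3.14, 3.14].

### API

Orientations are given as a rotation vector (axis times angle).
In Python, from workcell import arm gives the robot as it stands.
- The arm moves only by the tool step_arm, never from a script. Its argument "steps" is a list of rows, each a list of 7 numbers: the closure, from -1 (fully open) to 1 (shut), so that 0 is half open, then the shift along the tool's x, y, z in cm, then the turn, a rotation vector about the tool's x, y, z in degrees. A call has 1 to 5 rows; each row shifts and turns the commanded pose from where the row before left it, along the tool's axes as they then stand; what a row does not reach is not made up. A row lasts 1/10 s, in which the tool goes at most 50 mm and 8.59 degrees, less where a joint would pass 70% of its speed; a pose out of reach is approached as far as the arm can. A call is refused whole if a number of a shift passes 5 or a number of a turn 8.59, either way. A call with a gripper value outside its range is refused whole. The fingers move at their own pace and stop on an object; "grip_force" is the grip in N (left out, the last holds). Time passes only in rows, so rows that do not move let the fingers close. It gives the time, the measured TCP pose, the force, the opening and the grip force at its end, in the units of the state.
- arm.get_obs(): the state, without advancing time (a new reading comes with each control period).
- arm.camera(name): name is "scene" or "side" or "wrist"; returns (picture, depth): 480x640x3 uint8, red, green, blue; 480x640 float32, m along the optical axis (not along the pixel's ray), 0 where there is no reading.
- arm.get_calibration(name): a dict with "fx", "fy", "cx", "cy" (pixels), "rvec" (rotation vector, rad) and "tvec" (3), from world to camera coordinates, as OpenCV has them. Camera axes: x right, y down, z forward; pixel columns grow to the right and rows downward; lengths in m; the calibration is good to about 2 mm. A picture is of the moment at which its call begins: read the wrist's pose just before it. get_calibration takes no time and is no camera call; for the wrist camera it gives the pose at the moment of the call.
- arm.job_done(): hands the job in; it is judged then, once.
Trained networks look in the newest picture that a camera, given by its name, has taken for a name from the list of things; names that differ only in an ending like _2 or _b are one class to them, and where a whole thing is asked for, a point or a joint stands for the part that bears it (a point fixed in the world has none). Each returns a list of dicts, best first, with "conf" (0 to 1); they miss things now and then, are a little off and sometimes report something else, mostly with a low value. They report only what shows in the picture. A call takes as long as a camera call.
- arm.look_for(camera, thing): "point" ([x, y, z] in m, in the coordinates of the camera as it stood for that picture, good to about 4 mm: the middle of the surface that is visible of it).
- arm.cut_out(camera, thing): "region" (480x640 bool, what is visible of it).
The state is a dict: "time": time; "qpos": joint angles; "joint_velocities": joint speeds; "joint_torque": joint torques, N m; "tool_pos": TCP position; "orientation": TCP orientation; "contact_force": force on the tool from outside, world axes, zero at the start; "torque": the same for the moment, N m; "width": opening from 0.0 (shut) to 1.0 (fully open); "grip_force": force on a finger pad.
Only numpy, scipy, OpenCV 4.12 (cv2) and the standard library are available. Lean on these libraries where they do the work, as an engineer would, in place of code of your own. Each camera call takes 0.05 s, during which the arm holds its last target. There are 200 camera calls.

## Working session

There is one attempt and no reset: what is moved stays moved. The work goes in short steps, Python scripts to look and compute and a tool call to move; the robot and the scene stay as the last step left them, time stands still between calls to the robot, and variables do not carry over. Pictures are saved under pics/ and viewed, at most 10 in all, crops included, and the job is handed in when it is done.

Besides the shell and the picture viewer there is one more tool, called as name([rows], argument=value, ...), one row to a line, values as JSON. step_arm: Moves the arm, as the interface text tells. Its arguments: {"type":"object","properties":{"steps":{"type":"array","items":{"type":"array","items":{"type":"number"}}},"grip_force":{"type":"number"}},"required":["steps"]}

```bash
mkdir -p pics
cat > h.py <<'E'
import numpy as np,cv2
from scipy.spatial.transform import Rotation as R
from workcell import arm
def cam(n):
    c=arm.get_calibration(n); im,d=arm.camera(n); return c,im,d
def w(c,p): return (np.asarray(p)-np.array(c["tvec"]))@R.from_rotvec(c["rvec"]).as_matrix()
def cloud(c,d,m):
    v,u=np.nonzero(m&(d>0)); z=d[v,u]
    return w(c,np.c_[(u-c["cx"])/c["fx"]*z,(v-c["cy"])/c["fy"]*z,z])
def save(n,im): cv2.imwrite("pics/"+n+".png",cv2.cvtColor(im,cv2.COLOR_RGB2BGR))
E
python3 - <<'E'
from h import *
o=arm.get_obs(); print(o["tool_pos"],o["orientation"],o["contact_force"],R.from_rotvec(o["orientation"]).as_matrix().round(3))
ims=[]
for n in ["scene","side"]:
    c,im,d=cam(n); ims.append(im)
    for t in ["open_jar","lid_top","shut_jar","riser","mug"]:
        for r in arm.look_for(n,t)[:3]:
            print(n,t,round(r["conf"],2),w(c,r["point"]).round(3))
        for r in arm.cut_out(n,t)[:2]:
            p=cloud(c,d,r["region"])
            if len(p): print("   cut",round(r["conf"],2),len(p),np.percentile(p,[2,50,98],axis=0).round(3).tolist())
save("a",cv2.resize(np.vstack(ims),(450,600)) if 0 else np.hstack([cv2.resize(i,(400,300)) for i in ims]))
save("scene",ims[0]);save("side",ims[1])
E
```

```text
[0.2322629  0.55283191 0.40381743] [-6.20641123e-01 -3.07908194e+00  2.75244889e-03] [ 0.77279081  0.11872176 -0.49214774] [[-0.922  0.387 -0.001]
 [ 0.387  0.922 -0.002]
 [ 0.    -0.002 -1.   ]]
scene open_jar 0.66 [ 0.5   -0.272  0.085]
scene open_jar 0.35 [ 0.65  -0.097  0.063]
   cut 0.86 2043 [[0.483, -0.29, 0.02], [0.501, -0.271, 0.083], [0.62, -0.217, 0.133]]
   cut 0.75 404 [[0.493, -0.286, 0.037], [0.511, -0.265, 0.126], [0.631, -0.131, 0.134]]
scene shut_jar 0.66 [ 0.47  -0.413  0.086]
   cut 0.69 2370 [[0.455, -0.432, 0.029], [0.469, -0.412, 0.084], [0.508, -0.376, 0.113]]
scene riser 0.67 [ 0.471 -0.328  0.026]
   cut 0.83 4050 [[0.441, -0.444, 0.011], [0.472, -0.329, 0.021], [0.564, -0.202, 0.023]]
scene mug 0.88 [ 0.652 -0.097  0.063]
   cut 0.6 1120 [[0.608, -0.125, 0.004], [0.655, -0.094, 0.063], [0.708, -0.052, 0.085]]
side open_jar 0.85 [ 0.498 -0.266  0.1  ]
   cut 0.66 2075 [[0.483, -0.29, 0.034], [0.501, -0.266, 0.099], [0.542, -0.234, 0.135]]
side lid_top 0.72 [ 0.514 -0.261  0.126]
   cut 0.62 815 [[0.494, -0.286, 0.03], [0.516, -0.26, 0.127], [0.593, -0.228, 0.136]]
side shut_jar 0.91 [ 0.475 -0.405  0.108]
   cut 0.67 2274 [[0.455, -0.431, 0.03], [0.473, -0.403, 0.107], [0.518, -0.37, 0.114]]
   cut 0.17 6150 [[0.441, -0.443, 0.016], [0.479, -0.32, 0.021], [0.566, -0.2, 0.024]]
side riser 0.78 [ 0.484 -0.321  0.025]
   cut 0.87 6201 [[0.441, -0.443, 0.015], [0.479, -0.32, 0.021], [0.566, -0.201, 0.025]]
side mug 0.93 [ 0.666 -0.092  0.056]
   cut 0.67 1800 [[0.61, -0.126, 0.012], [0.663, -0.091, 0.056], [0.708, -0.056, 0.085]]
```

View pics/scene.png

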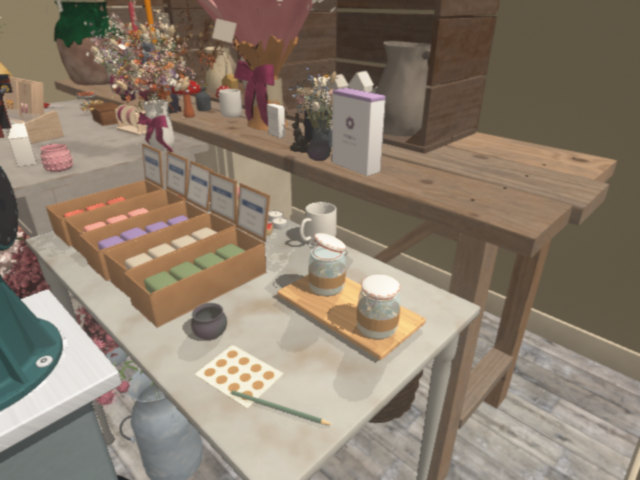

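View pics/side.png

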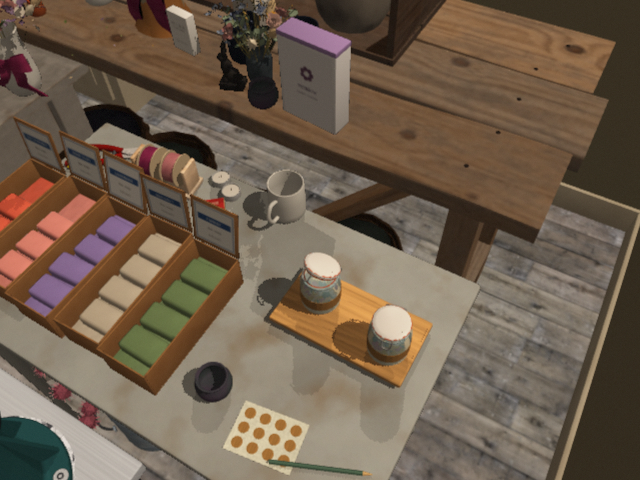

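The side and scene views show the open jar at the left or far end of the riser (scene px 327,265; side px 322,280), with its lid top about 15 mm above the shut one's. The mug is behind it at scene px (320,222). Next I'll measure the orientations.

```bash
cat >> h.py <<'E'
def plane(p):
    m=np.median(p,0); 
    for _ in range(5):
        s=np.linalg.svd(p-m)[2] if len(p)<3 else np.linalg.svd(p-m,full_matrices=False)[2]
        n=s[2]*np.sign(s[2][2]); r=(p-m)@n; p=p[abs(r)<max(.0015,1.5*r.std())]; m=p.mean(0)
    return m,n,len(p)
E
python3 - <<'E'
from h import *
print(arm.get_obs()["time"])
for n in ["side","scene"]:
    c,im,d=cam(n)
    p=cloud(c,d,arm.cut_out(n,"riser")[0]["region"]); q=p[abs(p[:,2]-.02)<.006]
    r=cv2.minAreaRect((q[:,:2]*1000).astype(np.float32)); print(n,"riser",r)
    for t in ["open_jar","shut_jar"]:
        x=arm.cut_out(n,t)
        if not x: continue
        p=cloud(c,d,x[0]["region"]); 
        b=p[(p[:,2]>.03)&(p[:,2]<.075)]
        A=np.c_[b[:,:2],np.ones(len(b))]
        ref=[.52,-.26] if t[0]=="o" else [.49,-.40]
        b=b[np.hypot(*(b[:,:2]-ref).T)<.05]
        from scipy.optimize import least_squares
        s=least_squares(lambda v:np.hypot(b[:,0]-v[0],b[:,1]-v[1])-.034,ref,loss="soft_l1",f_scale=.002).x
        l=p[(p[:,2]>.105)&(np.hypot(*(p[:,:2]-ref).T)<.06)]
        m,nn,k=plane(l); print(n,t,"axis",s.round(4),len(b),"lid",m.round(4),nn.round(3),k,"tilt",np.arccos(nn[2]).round(3),"dir",np.degrees(np.arctan2(nn[1],nn[0])).round(1))
E
```

```text
1.1
side riser ((505.86407470703125, -320.2135009765625), (249.9074249267578, 132.5323944091797), 89.79613494873047)
side open_jar axis [ 0.5168 -0.2563] 522 lid [ 0.52   -0.2601  0.1264] [ 0.354 -0.146  0.924] 443 tilt 0.393 dir -22.4
side shut_jar axis [ 0.4892 -0.3985] 533 lid [ 0.4877 -0.3991  0.1116] [-0.026  0.003  1.   ] 646 tilt 0.026 dir 173.4
scene riser ((504.92584228515625, -319.7426452636719), (250.5701904296875, 131.12242126464844), 89.88665008544922)
scene open_jar axis [ 0.517  -0.2552] 726 lid [ 0.5166 -0.2622  0.1267] [ 0.33  -0.166  0.929] 190 tilt 0.378 dir -26.8
scene shut_jar axis [ 0.4896 -0.3977] 926 lid [ 0.4859 -0.4003  0.1112] [-0.035 -0.021  0.999] 471 tilt 0.041 dir -148.8
```

step_arm([
  [-1, -4.2, -3.9, 0, 0, 0, 0],
  [-1, -3, -4, 0, 0, 0, 0],
  [-1, -3, -4, 0, 0, 0, 0],
  [-1, -3, -4, 0, 0, 0, 0],
  [-1, -3, -4, 0, 0, 0, 0],
])

```text
time: 2.0
tool_pos: [0.3017, 0.3118, 0.4048]
orientation: [0.62, 3.079, 0.0]
contact_force: [2.1, 0.5, -0.1]
width: 0.999
grip_force: 0.0
```

step_arm([
  [-1, -3.2, -3.4, 0, 0, 0, 0],
  [-1, -3.2, -3.4, 0, 0, 0, 0],
  [-1, -3.2, -3.4, 0, 0, 0, 0],
  [-1, -3.2, -3.4, 0, 0, 0, 0],
  [-1, -3.2, -3.4, 0, 0, 0, 0],
])

```text
time: 2.5
tool_pos: [0.3836, 0.0931, 0.4051]
orientation: [0.62, 3.079, 0.001]
contact_force: [0.6, 0.8, 0.0]
width: 1.0
grip_force: 0.0
```

step_arm([
  [-1, -3.2, -3.4, 0, 0, 0, 0],
  [-1, -3.2, -3.4, 0, 0, 0, 0],
  [-1, -3.2, -3.4, 0, 0, 0, 0],
  [-1, -3.2, -3.4, 0, 0, 0, 0],
  [-1, -3.2, -3.4, 0, 0, 0, 0],
])

```text
time: 3.0
tool_pos: [0.4652, -0.1259, 0.4049]
orientation: [0.622, 3.079, -0.0]
contact_force: [0.8, 1.0, 0.0]
width: 0.999
grip_force: 0.0
```

step_arm([
  [1, -2, -2, 0, 0, 0, 0],
  [1, -1, -1, 0, 0, 0, 0],
  [1, 0, 0, 0, 0, 0, 0],
  [1, 0, 0, 0, 0, 0, 0],
])

```text
time: 3.4
tool_pos: [0.4804, -0.1621, 0.4044]
orientation: [-0.62, -3.078, -0.001]
contact_force: [-0.2, 0.3, 0.5]
width: 0.674
grip_force: 0.0
```

```bash
cat > look.py <<'E'
from h import *
import sys
def go(n="wrist",name=None):
    o=arm.get_obs(); M=R.from_rotvec(o["orientation"]).as_matrix(); print("t",o["time"],"tcp",o["tool_pos"].round(4),"tip",(o["tool_pos"]+.182*M[:,2]).round(4),"yaw y",np.degrees(np.arctan2(M[1,1],M[0,1])).round(1),"F",o["contact_force"].round(2),"width",o["width"])
    c,im,d=cam(n)
    if name: save(name,im)
    x=arm.cut_out(n,"open_jar"); y=arm.cut_out(n,"lid_top")
    for t,x in (("jar",x),("lid",y)):
        if not x: print(t,"none"); continue
        p=cloud(c,d,x[0]["region"]); p=p[np.hypot(p[:,0]-.517,p[:,1]+.257)<.06]
        print(t,x[0]["conf"],len(p),np.percentile(p,[2,50,98],axis=0).round(4).tolist())
        l=p[p[:,2]>.105]
        if len(l)>50:
            m,nn,k=plane(l); q=l[abs((l-m)@nn)<.003]
            r=cv2.minEnclosingCircle((q[:,:2]*1000).astype(np.float32))
            print("  lid",m.round(4),nn.round(3),k,"ang",np.arccos(nn[2]).round(3),"dir",np.degrees(np.arctan2(nn[1],nn[0])).round(1),"circ",r)
if __name__=="__main__": go(sys.argv[1],sys.argv[2] if len(sys.argv)>2 else None)
E
python3 look.py wrist w1
```

```text
t 3.4 tcp [ 0.4804 -0.1621  0.4044] tip [ 0.4802 -0.1619  0.2224] yaw y 67.2 F [-0.23  0.28  0.46] width 0.673655138397001
jar 0.88 3225 [[0.4838, -0.2758, 0.0308], [0.5024, -0.2327, 0.0865], [0.5396, -0.221, 0.13]]
  lid [ 0.5226 -0.2414  0.1258] [ 0.204 -0.037  0.978] 316 ang 0.209 dir -10.2 circ ((518.6986083984375, -253.22459411621094), 29.58163833618164)
lid 0.9 483 [[0.4891, -0.2717, 0.118], [0.5278, -0.2343, 0.1251], [0.5414, -0.2271, 0.1321]]
  lid [ 0.5239 -0.2399  0.1259] [ 0.242 -0.076  0.967] 277 ang 0.256 dir -17.5 circ ((518.1018676757812, -252.4464111328125), 29.13315773010254)
```

View pics/w1.png

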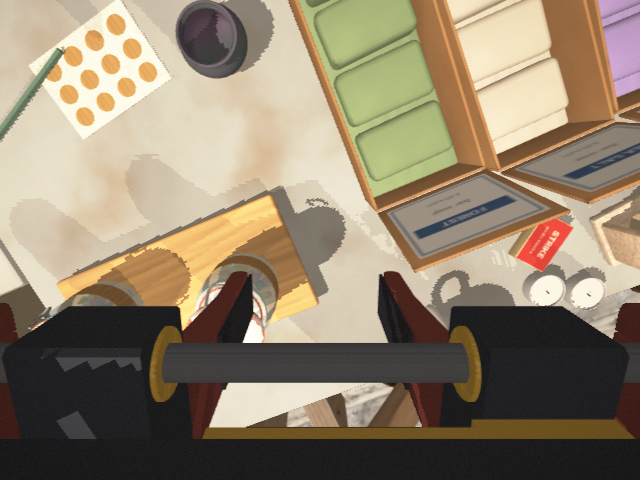

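The wrist view looks from the tool's +x side. The jar is hidden behind the left finger at about px (235,290). I'll check what stands behind the riser before moving beyond it.

Run:
```python
from h import *
for n in ["scene","side"]:
    c,im,d=cam(n); p=cloud(c,d,d>0)
    p=p[(p[:,1]>-.55)&(p[:,1]<.1)&(p[:,0]>.45)&(p[:,0]<1.2)]
    for z0 in (.15,.3,.45,.6):
        q=p[(p[:,2]>z0)&(p[:,2]<z0+.15)&(p[:,0]>.6)]
        if len(q): print(n,z0,len(q),"min x",np.percentile(q[:,0],[.5,5]).round(3))
```

```text
scene 0.15 21048 min x [0.74  0.759]
scene 0.3 5877 min x [0.769 0.776]
scene 0.45 1180 min x [1.003 1.005]
side 0.15 42459 min x [0.738 0.757]
side 0.3 2452 min x [0.769 0.771]
```

step_arm([
  [1, -3, -2.5, 0, 0, 0, 0],
  [1, -3, -2.5, 0, 0, 0, 0],
  [1, -3, -2.5, 0, 0, 0, 0],
  [1, -2.5, 0, 0, 0, 0, 0],
  [1, 0, 0, 0, 0, 0, 0],
])

```text
time: 4.15
tool_pos: [0.56, -0.278, 0.4046]
orientation: [0.621, 3.078, -0.001]
contact_force: [-0.3, 0.1, -0.7]
width: 0.014
grip_force: 0.0
```

```bash
python3 look.py wrist w2
```

```text
t 4.15 tcp [ 0.56   -0.278   0.4046] tip [ 0.5603 -0.2782  0.2226] yaw y 67.2 F [-0.26  0.09 -0.7 ] width 0.014386513382927228
jar 0.65 6474 [[0.4866, -0.2845, 0.0849], [0.5168, -0.2551, 0.1246], [0.5485, -0.228, 0.1343]]
  lid [ 0.5232 -0.2573  0.1256] [ 0.373 -0.122  0.92 ] 3676 ang 0.403 dir -18.2 circ ((524.5817260742188, -257.7748107910156), 30.672033309936523)
lid 0.85 5506 [[0.4903, -0.2845, 0.1112], [0.5204, -0.2559, 0.1264], [0.5491, -0.2301, 0.1344]]
  lid [ 0.5232 -0.2573  0.1256] [ 0.373 -0.122  0.92 ] 3668 ang 0.403 dir -18.1 circ ((523.3567504882812, -257.3872375488281), 30.524499893188477)
```

View pics/w2.png

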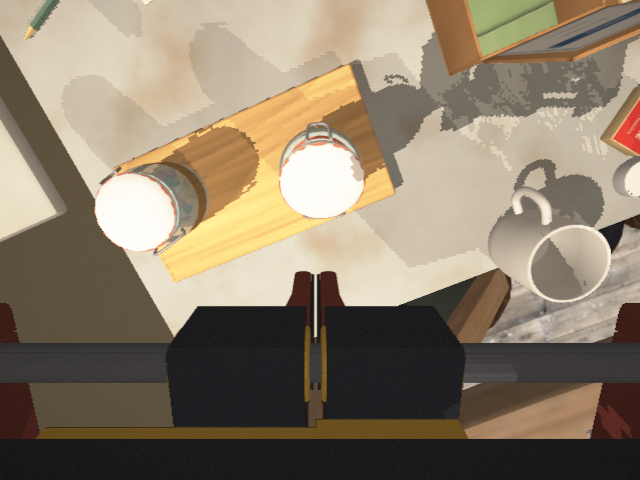

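The wrist view shows the open jar's lid at px (322,182), its clip at (318,128) towards the robot, the shut jar's lid at (140,210) and the mug at (555,250). The axis comes out at (0.5165, -0.2553), with the lid open about 0.40 rad. Next I'll go over the axis with the fingers shut and press.

step_arm([
  [1, 2.5, 0.2, 0, 0, 0, 0],
  [1, 2.4, 0.2, 2, 0, 0, 0],
  [1, 0, 0, 3, 0, 0, 0],
  [1, 0, 0, 2.5, 0, 0, 0],
  [1, 0, 0, 0, 0, 0, 0],
])

```text
time: 4.8
tool_pos: [0.5119, -0.2519, 0.3271]
orientation: [-0.618, -3.073, -0.004]
contact_force: [0.3, 0.5, -0.3]
width: 0.003
grip_force: 0.0
```

step_arm([
  [1, 0, 0, 0.4, 0, 0, 0],
  [1, 0, 0, 0.3, 0, 0, 0],
  [1, 0, 0, 0.2, 0, 0, 0],
  [1, 0, 0, 0.2, 0, 0, 0],
  [1, 0, 0, 0.2, 0, 0, 0],
])

```text
time: 5.3
tool_pos: [0.5145, -0.2543, 0.3171]
orientation: [0.621, 3.079, -0.001]
contact_force: [0.6, -1.3, 0.1]
width: 0.004
grip_force: 0.0
```

step_arm([
  [1, 0, 0, 0.1, 0, 0, 0],
  [1, 0, 0, 0.1, 0, 0, 0],
  [1, 0, 0, 0.1, 0, 0, 0],
  [1, 0, 0, 0.1, 0, 0, 0],
  [1, 0, 0, 0.1, 0, 0, 0],
])

```text
time: 5.8
tool_pos: [0.5144, -0.2541, 0.3116]
orientation: [0.621, 3.08, -0.0]
contact_force: [-1.3, -0.6, -0.2]
width: 0.007
grip_force: 0.2
```

step_arm([
  [1, 0, 0, 0.1, 0, 0, 0],
  [1, 0, 0, 0.1, 0, 0, 0],
  [1, 0, 0, 0.1, 0, 0, 0],
  [1, 0, 0, 0.1, 0, 0, 0],
  [1, 0, 0, 0.1, 0, 0, 0],
])

```text
time: 6.3
tool_pos: [0.5144, -0.2541, 0.3066]
orientation: [-0.621, -3.08, 0.0]
contact_force: [0.3, 0.2, 1.1]
width: 0.007
grip_force: 0.2
```

step_arm([
  [1, 0, 0, 0.1, 0, 0, 0],
  [1, 0, 0, 0.1, 0, 0, 0],
  [1, 0, 0, 0.1, 0, 0, 0],
  [1, 0, 0, 0.1, 0, 0, 0],
  [1, 0, 0, 0.1, 0, 0, 0],
])

```text
time: 6.8
tool_pos: [0.5143, -0.2541, 0.3016]
orientation: [-0.621, -3.08, 0.0]
contact_force: [0.1, -0.1, -0.0]
width: 0.007
grip_force: 0.3
```

```bash
python3 look.py side s2; python3 -c "
import cv2;i=cv2.imread('pics/s2.png');cv2.imwrite('pics/s2c.png',cv2.resize(i[200:400,220:460],None,fx=3,fy=3))"
```

```text
t 6.8 tcp [ 0.5143 -0.2541  0.3016] tip [ 0.5143 -0.2541  0.1196] yaw y 67.2 F [ 0.11 -0.11 -0.03] width 0.007299391444069104
jar 0.89 1379 [[0.4821, -0.2904, 0.0341], [0.4932, -0.2681, 0.0866], [0.5234, -0.2341, 0.1207]]
  lid [ 0.4995 -0.2579  0.1183] [-0.093 -0.047  0.995] 174 ang 0.104 dir -153.1 circ ((505.3405456542969, -256.7252502441406), 25.61370086669922)
lid 0.92 372 [[0.4882, -0.2779, 0.1123], [0.4993, -0.2595, 0.118], [0.5173, -0.2281, 0.1219]]
  lid [ 0.5006 -0.2566  0.1184] [-0.011 -0.024  1.   ] 192 ang 0.026 dir -114.0 circ ((505.80706787109375, -254.06808471679688), 28.302663803100586)
```

View pics/s2c.png

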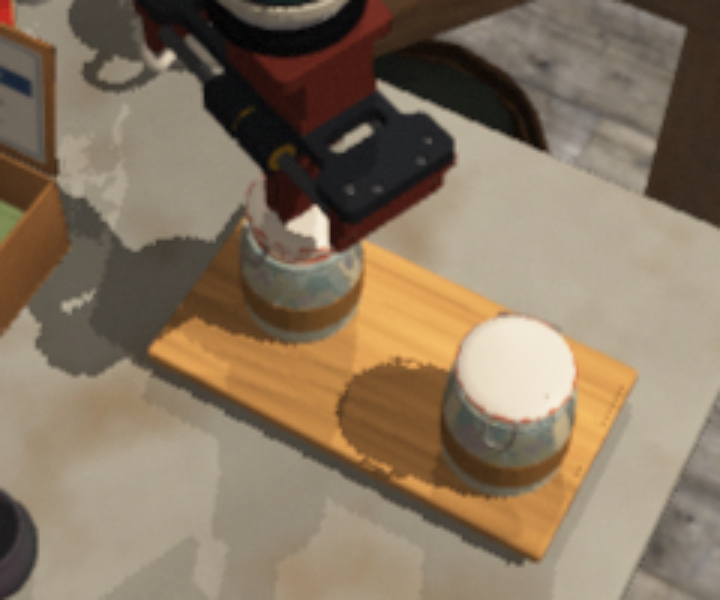

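The crop shows the fingers on the lid (px 300,210), which is moving down; the jar stands upright. I'll keep pressing.

step_arm([
  [1, 0, 0, 0.1, 0, 0, 0],
  [1, 0, 0, 0.1, 0, 0, 0],
  [1, 0, 0, 0.1, 0, 0, 0],
  [1, 0, 0, 0.1, 0, 0, 0],
  [1, 0, 0, 0.1, 0, 0, 0],
])

```text
time: 7.45
tool_pos: [0.5143, -0.2541, 0.2966]
orientation: [-0.621, -3.08, 0.0]
contact_force: [-0.2, 0.1, 0.8]
width: 0.007
grip_force: 0.3
```

step_arm([
  [1, 0, 0, 0.1, 0, 0, 0],
  [1, 0, 0, 0.1, 0, 0, 0],
  [1, 0, 0, 0.1, 0, 0, 0],
])

```text
time: 7.75
tool_pos: [0.5144, -0.2542, 0.2945]
orientation: [0.621, 3.079, -0.0]
contact_force: [-3.3, 2.4, 14.0]
width: 0.004
grip_force: 7.7
```

step_arm([
  [1, 0, 0, 0.05, 0, 0, 0],
  [1, 0, 0, 0, 0, 0, 0],
  [1, 0, 0, 0, 0, 0, 0],
])

```text
time: 8.05
tool_pos: [0.5144, -0.2542, 0.2946]
orientation: [0.62, 3.079, -0.001]
contact_force: [-3.9, 1.4, 12.6]
width: 0.007
grip_force: 6.2
```

step_arm([
  [1, 0, 0, 0.1, 0, 0, 0],
  [1, 0, 0, 0.05, 0, 0, 0],
  [1, 0, 0, 0, 0, 0, 0],
])

```text
time: 8.35
tool_pos: [0.5145, -0.2542, 0.2944]
orientation: [0.62, 3.078, -0.001]
contact_force: [-5.1, 3.5, 22.7]
width: 0.007
grip_force: 11.4
```

step_arm([
  [1, 0, 0, -0.3, 0, 0, 0],
  [1, 0, 0, -1.5, 0, 0, 0],
  [-1, 0, 0, -4, 0, 0, 0],
  [-1, -3, 0, -3, 0, 0, 0],
  [-1, -2, 0, 0, 0, 0, 0],
])

```text
time: 8.85
tool_pos: [0.5628, -0.2748, 0.3848]
orientation: [0.619, 3.071, -0.005]
contact_force: [-0.7, -0.1, -0.4]
width: 0.235
grip_force: 0.0
```

step_arm([
  [-1, 0, 0, 0, 0, 0, 0],
  [-1, 0, 0, 0, 0, 0, 0],
  [-1, 0, 0, 0, 0, 0, 0],
])

```text
time: 9.15
tool_pos: [0.5593, -0.2729, 0.3785]
orientation: [-0.62, -3.077, -0.002]
contact_force: [-0.0, 0.3, -0.5]
width: 0.509
grip_force: 0.0
```

```bash
python3 look.py wrist w3;python3 look.py side
```

```text
t 9.15 tcp [ 0.5593 -0.2729  0.3785] tip [ 0.5589 -0.2726  0.1965] yaw y 67.2 F [-0.    0.27 -0.53] width 0.5089300650739855
jar 0.63 7326 [[0.486, -0.2837, 0.0222], [0.5164, -0.2551, 0.111], [0.5521, -0.2269, 0.113]]
  lid [ 0.518  -0.2556  0.1114] [-0.003  0.002  1.   ] 4641 ang 0.004 dir 147.0 circ ((518.543212890625, -255.87771606445312), 30.636014938354492)
lid 0.86 6661 [[0.4891, -0.2832, 0.0907], [0.5169, -0.2553, 0.1111], [0.5464, -0.2287, 0.113]]
  lid [ 0.518  -0.2556  0.1114] [-0.003  0.002  1.   ] 4646 ang 0.004 dir 149.1 circ ((518.5261840820312, -255.9254608154297), 30.662391662597656)
t 9.3 tcp [ 0.5596 -0.2731  0.379 ] tip [ 0.5593 -0.2729  0.197 ] yaw y 67.2 F [-0.45 -0.22 -0.1 ] width 0.6415944675423627
jar 0.83 2067 [[0.4824, -0.2901, 0.0277], [0.5017, -0.2652, 0.0995], [0.5438, -0.2288, 0.1143]]
  lid [ 0.5158 -0.2573  0.1117] [-0.012 -0.013  1.   ] 556 ang 0.018 dir -131.4 circ ((516.3299560546875, -256.5849914550781), 31.042430877685547)
lid 0.97 955 [[0.4888, -0.2846, 0.1061], [0.5143, -0.2582, 0.1114], [0.5437, -0.2291, 0.1148]]
  lid [ 0.5156 -0.2572  0.1117] [-0.011 -0.014  1.   ] 555 ang 0.018 dir -127.0 circ ((516.3299560546875, -256.5849914550781), 31.042430877685547)
```

View pics/w3.png

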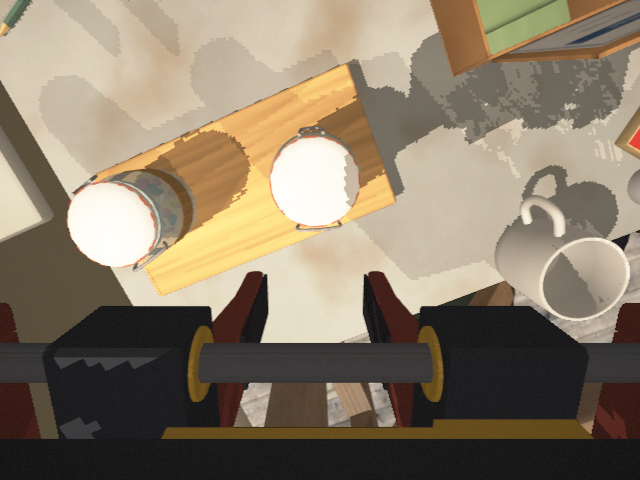

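The lid now lies flat (0.004 rad, top at z = 0.1114, px 315,182), so it is fully shut. Next I'll grasp the body.

step_arm([
  [-1, 2.3, 0, 0, 0, 0, -1.9],
  [-1, 2.3, -0.1, 0, 0, 0, -1.8],
  [-1, 0, 0, 0, 0, 0, 0],
  [-1, 0, 0, 0, 0, 0, 0],
  [-1, 0, 0, 0, 0, 0, 0],
])

```text
time: 9.95
tool_pos: [0.5183, -0.2578, 0.38]
orientation: [0.522, 3.096, -0.001]
contact_force: [0.1, -0.4, -0.6]
width: 0.995
grip_force: 0.0
```

```bash
python3 -c "
from h import *
o=arm.get_obs();M=R.from_rotvec(o['orientation']).as_matrix();print(o['width'],o['tool_pos'],((np.array([.5172,-.2562,.233])-o['tool_pos'])@M*100).round(2),np.degrees(np.arctan2(M[1,1],M[0,1])))"
```

```text
0.9947585607229394 [ 0.5182817  -0.25778691  0.37999477] [ 0.18  0.12 14.7 ] 70.87492025596018
```

step_arm([
  [-1, 0.2, 0.1, 2, 0, 0, 0],
  [-1, 0, 0, 3, 0, 0, 0],
  [-1, 0, 0, 3, 0, 0, 0],
  [-1, 0, 0, 2, 0, 0, 0],
  [-1, 0, 0, 1.5, 0, 0, 0],
])

```text
time: 10.45
tool_pos: [0.5164, -0.2559, 0.2629]
orientation: [-0.521, -3.097, -0.001]
contact_force: [-0.7, 0.2, 0.2]
width: 1.001
grip_force: 0.0
```

step_arm([
  [-1, 0, 0, 1.5, 0, 0, 0],
  [-1, 0, 0, 1, 0, 0, 0],
  [-1, 0, 0, 0.7, 0, 0, 0],
  [-1, 0, 0, 0, 0, 0, 0],
  [-1, 0, 0, 0, 0, 0, 0],
])

```text
time: 10.95
tool_pos: [0.5162, -0.256, 0.233]
orientation: [0.521, 3.097, -0.001]
contact_force: [-0.2, -0.4, -0.2]
width: 1.0
grip_force: 0.0
```

step_arm([
  [0, 0, 0, 0, 0, 0, 0],
  [0.2, 0, 0, 0, 0, 0, 0],
  [0.4, 0, 0, 0, 0, 0, 0],
  [0.6, 0, 0, 0, 0, 0, 0],
  [1, 0, 0, 0, 0, 0, 0],
], grip_force=25)

```text
time: 11.45
tool_pos: [0.516, -0.2558, 0.2332]
orientation: [0.521, 3.097, -0.0]
contact_force: [-0.2, 1.3, 4.8]
width: 0.764
grip_force: 25.0
```

step_arm([
  [1, 0, 0, 0, 0, 0, 0],
  [1, 0, 0, 0, 0, 0, 0],
  [1, 0, 0, 0, 0, 0, 0],
])

```text
time: 11.75
tool_pos: [0.516, -0.2558, 0.2332]
orientation: [0.521, 3.097, -0.0]
contact_force: [0.2, 0.7, 5.5]
width: 0.763
grip_force: 25.0
```

Gripped at 67 mm with 25 N. Lifting gently.

step_arm([
  [1, 0, 0, -0.3, 0, 0, 0],
  [1, 0, 0, -0.5, 0, 0, 0],
  [1, 0, 0, -0.8, 0, 0, 0],
  [1, 0, 0, -1, 0, 0, 0],
  [1, 0, 0, -1, 0, 0, 0],
])

```text
time: 12.25
tool_pos: [0.5158, -0.2558, 0.2695]
orientation: [-0.521, -3.098, 0.0]
contact_force: [-0.0, 0.4, -4.7]
width: 0.769
grip_force: 25.0
```

step_arm([
  [1, 0, 0, -1, 0, 0, 0],
  [1, 0, 0, -1, 0, 0, 0],
  [1, 0, 0, -1, 0, 0, 0],
  [1, 0, 0, -1, 0, 0, 0],
  [1, 0, 0, -1, 0, 0, 0],
])

```text
time: 12.75
tool_pos: [0.5158, -0.2557, 0.3196]
orientation: [0.521, 3.098, -0.0]
contact_force: [-0.1, -0.5, -5.8]
width: 0.764
grip_force: 25.0
```

step_arm([
  [1, 0, 0, -1, 0, 0, 0],
  [1, 0, 0, -1, 0, 0, 0],
  [1, 0, 0, -0.8, 0, 0, 0],
  [1, 0, 0, -0.5, 0, 0, 0],
  [1, 0, 0, -0.2, 0, 0, 0],
])

```text
time: 13.25
tool_pos: [0.516, -0.2558, 0.3543]
orientation: [0.521, 3.097, -0.001]
contact_force: [-0.5, -0.9, -5.5]
width: 0.765
grip_force: 25.0
```

step_arm([
  [1, 0, 0, 0, 0, 0, 0],
  [1, 0, 0, 0, 0, 0, 0],
  [1, 0, 0, 0, 0, 0, 0],
  [1, 0, 0, 0, 0, 0, 0],
  [1, 0, 0, 0, 0, 0, 0],
])

```text
time: 13.75
tool_pos: [0.5158, -0.2557, 0.3534]
orientation: [-0.521, -3.098, -0.0]
contact_force: [0.2, -0.6, -6.5]
width: 0.767
grip_force: 25.0
```

Run:
```python
from h import *
o=arm.get_obs(); print(o["time"],o["tool_pos"],o["width"],o["contact_force"])
for n in ["scene","side"]:
    c,im,d=cam(n); save(n+"3",im)
    p=cloud(c,d,arm.cut_out(n,"open_jar")[0]["region"]); p=p[np.hypot(p[:,0]-.517,p[:,1]+.257)<.05]
    print(n,np.percentile(p,[1,50,99],axis=0).round(3).tolist())
    l=p[p[:,2]>.22]
    if len(l)>30: print(plane(l))
i=np.hstack([cv2.resize(cv2.imread("pics/%s3.png"%n)[y:y+200,x:x+200],(400,400),interpolation=2) for n,x,y in(("scene",250,170),("side",230,180))])
cv2.imwrite("pics/f.png",i)
```

```text
13.75 [ 0.5157908  -0.25572766  0.35342954] 0.7674714785951505 [ 0.1529529  -0.62998448 -6.54629975]
scene [[0.481, -0.29, 0.144], [0.49, -0.268, 0.186], [0.535, -0.232, 0.232]]
(array([ 0.49927952, -0.25432301,  0.2307247 ]), array([-0.15503918,  0.01514945,  0.98779216]), 139)
side [[0.481, -0.286, 0.149], [0.488, -0.258, 0.202], [0.523, -0.229, 0.234]]
(array([ 0.50235373, -0.24622895,  0.23153072]), array([-0.0999608 ,  0.05385566,  0.99353279]), 201)
```

View pics/f.png

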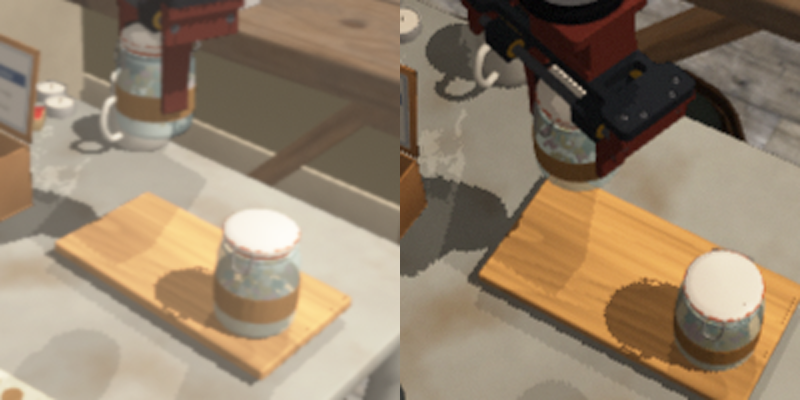

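Both crops show the jar held upright and shut between the fingers (px 155,90 and 570,140), with its base about 12 cm above the riser. The other jar and the mug are where they were. I'm handing it in.

```bash
python3 -c "
from workcell import arm
print(arm.job_done())"
```

```text
the job is handed in; nothing more can be done
None
```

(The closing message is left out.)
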